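# Turn the shaft's flat to the pointer and hold the set-screw collar on it

## Task

Take the upright shaft on the bearing pedestal between the fingers so that one finger lies on its set-screw flat, and turn it that way until the flat faces the pointer on the pedestal. Then pick the collar with the set screw (not the plain spacer ring) off the parts board, lower it over the shaft with its screw on the flat, and hold it level in the gripper with the screw about half-way down the flat; finish while still holding it there, ready for the screw to be tightened. Leave the spacer ring, the spray can and the screwdriver where they are.

Things in the scene. Friction and masses are not known exactly. Their poses are not given: they have to be found in the camera images.
- pedestal: Grey bearing pedestal, fixed: square foot 130 mm, 14 mm thick, 8 mm bolt heads at its corners; on it a round housing, radius 46 falling to 38 mm, top 60 mm above the bench. Origin: underside centre, on the shaft's axis; z up. The pointer, a steel wedge on the housing's top (tip towards the shaft, 21 to 60 mm from the axis, up to 66 mm above the bench), lies in direction -x of this frame.
- shaft (a joint): Angle (rad) of the upright steel shaft about the vertical through the pedestal's origin, counter-clockwise positive from above; 0 = flat faces the pointer. Starts at 0.6 to 1.4. Turns within +-2.9 with light friction (0.06 N m), stays where left. Shaft diameter 28 mm, from 60 to 130 mm above the bench, upper end chamfered 3 mm.
- flat: Set-screw flat on the shaft, turning with it: 19 mm wide, from 86 mm above the bench up to the shaft's end at 130 mm, so that the shaft is D-shaped from above; fully round below. Origin: middle of the flat face, 108 mm above the bench, 10 mm from the axis. z up; -x points out of the face, +x through the axis to the round back 24 mm behind the face.
- collar_center (a point): Centre (half-way up, on the bore axis) of the loose dark steel collar lying on a block: 26 mm high, 0.14 to 0.27 kg, outside 47, bore 31 mm diameter. z up. Wrench lugs at +y and -y, 24 mm long, outer faces 50 mm apart, for gripping. Set screw at -x, half-way up: 10 mm head out to 37.5 mm from the centre; 6 mm thick nose inside the bore. It passes onto the shaft only with the screw over the flat.
- screw_nose (a point): Tip of the collar's set screw inside the bore, 11.5 mm from the collar's centre towards the collar's -x (4 mm into the bore), half-way up.
- board: Fixed plywood parts board, 120 x 240 x 20 mm, with two wooden blocks (34 mm square, tops 38 mm above the bench) 65 mm either side of its centre along its y: one carries the collar, the other the spacer ring. Origin: centre of the underside.
- spacer_center (a point): Plain dark steel spacer ring without a screw, 50 mm outer diameter, 31 mm bore, 20 mm high, lying on the other block; a bystander. Point at its centre.
- can_center (a point): White spray can, 56 mm in diameter, 150 mm high, standing on the bench; a bystander. Point at its centre.
- screwdriver: Screwdriver with a wooden handle, 200 mm long, lying on the bench; a bystander. Origin: its middle.
Not all that is in view belongs to the job. Of the things like the pedestal, leave any that is black; of the rest the larger one is meant.

How it is judged:
By the outcome, as a careful person would: the job done as asked, in the order asked, and still so for the second after the job is handed in, while the arm keeps its last pose, push and grip.
It also fails if it takes over 51 s, if anything falls off the work surface, if the arm or the gripper's body presses on something with over 40 N, if the wrist force passes 120 N, or if a joint passes its speed limit or range.

## Robot

A 6-joint arm with a two-finger parallel gripper is mounted at the origin on the work surface. World frame = base frame: x ahead of the robot, y to its left, z up, the work surface at z = 0. Lengths are in m, angles in rad, forces in N, time in s.
With the tool pointing down it reaches from about 0.325 to 0.9 m from the base axis. Payload 3.5 kg.
Tool frame: the origin (TCP) lies on the centre line of the jaws, within the pads' length; the fingertips stand 22 mm ahead of it and the grasp point (between the pads) lies 3 mm ahead of it (bot.finger_overhang is the z of the fingertips in the tool frame, in m); z points along the fingers, y is the direction in which the jaws open and shut (so a half turn about z gives the same grasp; the last joint's range is limited). The gripper opens to 85 mm and grips with 20 to 120 N. Pads are 22 mm wide; open, the fingers measure 114 mm over their backs; the gripper's body (76 mm by 85 mm) begins 54 mm behind the grasp point. The pads swing forward as they close: fully open they stand 13 mm farther back than shut.
Start: joints at [-1.3, 0.276, -0.026, 1.268, 0, 1.467], TCP at [0.228, -0.582, 0.253] pointing down, gripper open.
Joint ranges: [-3.12, 3.12], [-0.85, 1.88], [-1.08, 1.24], [-1.95, 2.15], [-1.57, 1.53], [-3.14, 3.14]. Speed limits (rad/s): [2.57, 2.57, 3.14, 3.14, 3.14, 3.14].

## Interface

Orientations are given as a unit quaternion [w, x, y, z].
In Python, from bench import bot, imaging, spotter gives the robot as it stands.
- The arm moves only by the tool step_arm, never from a script. Its argument "moves" is text: rows parted by semicolons, each of 6 numbers parted by spaces: the shift along the tool's x, y, z in mm, then the turn, a rotation vector about the tool's x, y, z in degrees. In form: x y z rx ry rz; .... A call has 1 to 10 rows; each row shifts and turns the pose as measured when the row begins, along the tool's axes as they then stand; what a row does not reach is not made up. A row lasts 1/12 s, in which the tool goes at most 41.7 mm and 7.16 degrees, less where a joint would pass 70% of its speed; a pose out of reach is approached as far as the arm can. A call with a gripper value outside its range is refused whole. "fingers" is the closure, from -1 (fully open) to 1 (shut), so that 0 is half open, set as the call begins (left out, the last holds). The fingers move at their own pace and stop on an object; "grip_force" is the grip in N (left out, the last holds). Time passes only in rows, so rows that do not move let the fingers close. It gives the time, the measured TCP pose, the force and the opening at its end, in the units of the state.
- bot.get_state(): the state, without advancing time (a new reading comes with each control period).
- imaging.snapshot(name): name is "scene" or "top"; returns (picture, depth): 480x640x3 uint8, blue, green, red; 480x640 float32, m along the optical axis (not along the pixel's ray), 0 where there is no reading.
- imaging.calibration(name): a dict with "camera_matrix" (3x3 intrinsics, pixels), "R" (3x3) and "t" (3): a world point X has camera coordinates R X + t. Camera axes: x right, y down, z forward; pixel columns grow to the right and rows downward; lengths in m; the calibration is good to about 2 mm. A picture is of the moment at which its call begins. calibration takes no time and is no camera call.
- bot.hand_in(): hands the job in, once; it reports no verdict.
Trained networks look in the newest picture that a camera, given by its name, has taken for a name from the list of things; names that differ only in an ending like _2 or _b are one class to them, and where a whole thing is asked for, a point or a joint stands for the part that bears it (a point fixed in the world has none). Each returns a list of dicts, best first, with "conf" (0 to 1); they miss things now and then, are a little off and sometimes report something else, mostly with a low value. They report only what shows in the picture. A call takes as long as a camera call. They do not tell look-alikes from the thing itself.
- spotter.spot_in(camera, thing): "centre" ([x, y, z] in m, in the coordinates of the camera as it stood for that picture, good to about 4 mm: the middle of the surface that is visible of it).
- spotter.silhouettes(camera, thing): "region" (480x640 bool, what is visible of it).
- spotter.pinpoint(camera, thing): "centre" ([x, y, z] in m, in the coordinates of the camera as it stood for that picture, good to about 4 mm: a listed point, or the origin of a listed thing).
The state is a dict: "t": time; "q": joint angles; "joint_vel": joint speeds; "effort": joint torques, N m; "ee_pos": TCP position; "orientation": TCP orientation; "force": force on the tool from outside, world axes, zero at the start; "wrist_torque": the same for the moment, N m; "grip_width": finger opening in m.
Only numpy, scipy, OpenCV 4.12 (cv2) and the standard library are available. Lean on these libraries where they do the work, as an engineer would, in place of code of your own. Each camera call takes 0.05 s, during which the arm holds its last target.

## Working session

There is one attempt and no reset: what is moved stays moved. The work goes in short steps, Python scripts to look and compute and a tool call to move; the robot and the scene stay as the last step left them, time stands still between calls to the robot, and variables do not carry over. Pictures are saved under pics/ and viewed, and the job is handed in when it is done.

Besides the shell and the picture viewer there is one more tool, called after "Request:" as name(argument=value, ...), one argument or row to a line, values as JSON. step_arm: Moves the arm, as the interface text tells. Its arguments: {"type":"object","properties":{"moves":{"type":"string"},"fingers":{"type":"number"},"grip_force":{"type":"number"}},"required":["moves"]}

```bash
ls; mkdir -p pics; python3 - <<'E'
from bench import bot, imaging, spotter
import cv2, numpy as np
for n in ["scene","top"]:
    p,d=imaging.snapshot(n); cv2.imwrite(f"pics/{n}0.png",p); np.save(f"{n}0.npy",d)
    c=imaging.calibration(n); R=np.array(c["R"]);t=np.array(c["t"])
    print(n,"cam pos",-R.T@t); print(np.array(c["camera_matrix"]))
    for th in ["pedestal","shaft","flat","collar_center","spacer_center","board","screw_nose"]:
        try:
            for o in spotter.pinpoint(n,th) if th!="shaft" else spotter.spot_in(n,th):
                print(th,round(o["conf"],2),np.round(R.T@(np.array(o["centre"])-t),3))
        except Exception as e: print(th,e)
print(bot.get_state())
E
```

```text
pics
scene cam pos [1.01966059 0.29647087 1.16340391]
[[450.63725879   0.         314.49180703]
 [  0.         450.63725879 236.92559298]
 [  0.           0.           1.        ]]
pedestal 0.89 [ 0.42  -0.596 -0.003]
pedestal 0.65 [ 0.552 -0.227 -0.001]
pedestal 0.63 [ 0.382 -0.13   0.008]
shaft 0.44 [ 0.42  -0.587  0.107]
collar_center 0.69 [0.494 0.116 0.049]
spacer_center 0.74 [0.772 0.092 0.073]
spacer_center 0.63 [0.509 0.243 0.048]
spacer_center 0.32 [0.496 0.115 0.049]
board 0.71 [0.494 0.182 0.002]
screw_nose 0.53 [0.484 0.115 0.056]
top cam pos [ 0.41462821 -0.15721633  1.33047745]
[[500.23356577   0.         324.38933712]
 [  0.         500.23356577 238.70165744]
 [  0.           0.           1.        ]]
pedestal 0.96 [ 0.422 -0.607  0.   ]
pedestal 0.92 [ 0.557 -0.228  0.002]
pedestal 0.92 [ 0.382 -0.135 -0.002]
pedestal 0.37 [ 0.715 -0.002 -0.002]
shaft 0.78 [ 0.418 -0.596  0.128]
shaft 0.73 [ 0.551 -0.229  0.017]
shaft 0.49 [ 0.556 -0.226  0.129]
shaft 0.38 [ 0.385 -0.13   0.094]
flat 0.31 [0.487 0.115 0.051]
collar_center 0.78 [0.496 0.113 0.046]
spacer_center 0.64 [0.508 0.243 0.044]
board 0.96 [0.498 0.182 0.   ]
screw_nose 0.81 [0.486 0.114 0.049]
{'t': 0.8, 'q': array([-1.30043554e+00,  2.76353871e-01, -2.63424489e-02,  1.26797679e+00,
        1.74812135e-05,  1.46741607e+00]), 'joint_vel': array([-2.54341878e-04,  6.35815828e-05, -2.26252318e-03,  7.16868923e-04,
        1.78907417e-03, -2.48787329e-03]), 'effort': array([-3.21423477e-04, -4.45423865e+01,  2.95544350e+01,  5.06671477e-04,
       -4.15943111e-05,  2.96300669e-06]), 'ee_pos': array([ 0.22820381, -0.58188564,  0.25336914]), 'orientation': array([6.06641536e-05, 9.82590453e-01, 1.85784814e-01, 1.38478267e-05]), 'force': array([-1.26617441,  0.28884472,  0.35365774]), 'wrist_torque': array([0.01846289, 0.04769965, 0.01134703]), 'grip_width': 0.08540087288108963}
```

View pics/scene0.png

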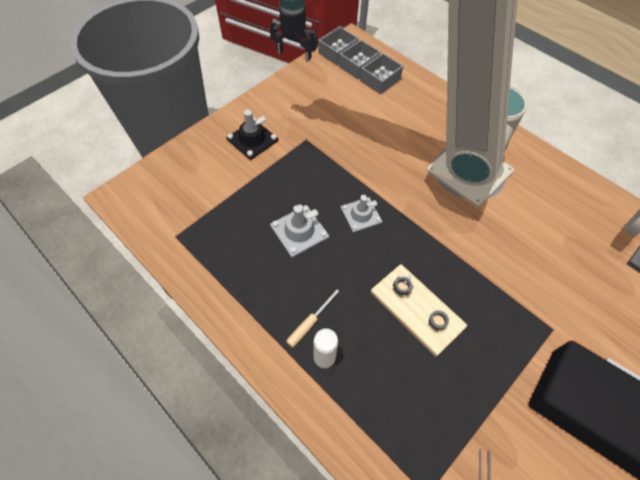

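View pics/top0.png

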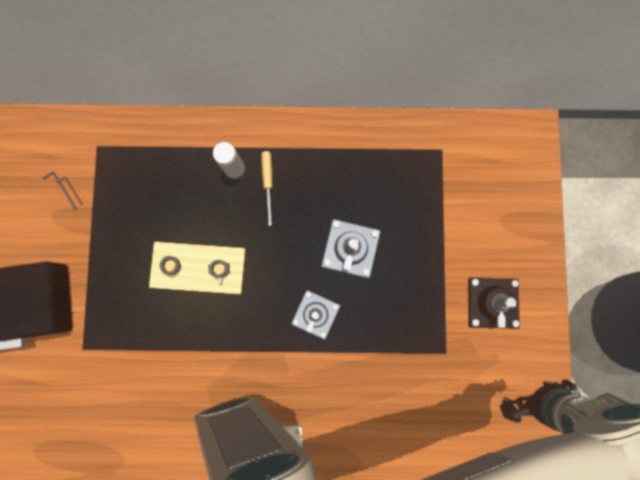

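Candidates for the pedestal in the top view are the large grey one (351,248), the small grey one (316,314) and the black one (495,302). I choose the large grey one. For the collar there are two rings: (219,269), which has a screw, and (171,266), the plain ring. I choose the first and check both choices in crops.

```bash
cat > h.py <<'E'
from bench import bot, imaging, spotter
import cv2, numpy as np
def cal(n):
    c=imaging.calibration(n); return np.array(c["camera_matrix"]),np.array(c["R"]),np.array(c["t"])
def back(n,u,v,z):
    K,R,t=cal(n); r=R.T@np.linalg.inv(K)@np.array([u,v,1.]); o=-R.T@t
    return o+r*(z-o[2])/r[2]
def proj(n,X):
    K,R,t=cal(n); c=K@(R@np.array(X,float)+t); return c[:2]/c[2]
def crop(n,p,u,v,h,s,f):
    u,v=int(u),int(v); c=p[max(0,v-h):v+h,max(0,u-h):u+h]; c=cv2.resize(c,None,fx=s,fy=s,interpolation=cv2.INTER_CUBIC); cv2.imwrite(f,c)
    return c
E
python3 - <<'E'
from h import *
t=cv2.imread("pics/top0.png"); s=cv2.imread("pics/scene0.png")
a=[crop("",t,351,248,35,5,"pics/x.png"),crop("",t,219,269,35,5,"pics/x.png"),
 crop("",s,300,225,35,5,"pics/x.png"),crop("",s,403,286,35,5,"pics/x.png")]
cv2.imwrite("pics/c0.png",np.vstack([np.hstack(a[:2]),np.hstack(a[2:])])[:700])
cv2.imwrite("pics/c0.png",cv2.resize(np.vstack([np.hstack(a[:2]),np.hstack(a[2:])]),(600,600)))
E
```

```text
(no output)
```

View pics/c0.png

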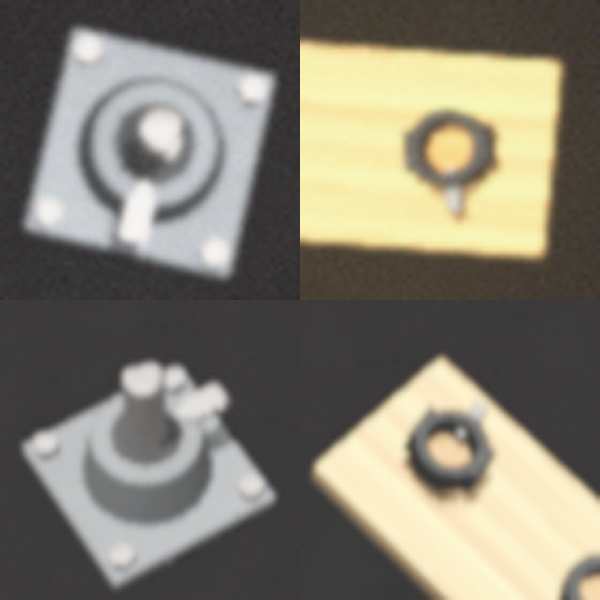

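```bash
python3 - <<'E'
from h import *
acc=0;ac2=0;ds=[]
for i in range(4):
    p,d=imaging.snapshot("top"); acc=acc+p.astype(float); ds.append(d)
for i in range(2):
    p,d2=imaging.snapshot("scene"); ac2=ac2+p.astype(float)
acc/=4; ac2/=2; np.save("topavg.npy",acc); np.save("topd.npy",np.median(ds,0)); np.save("scavg.npy",ac2)
p=np.clip(acc,0,255).astype(np.uint8)
c=p[234:262,337:365]; c=cv2.resize(c,None,fx=20,fy=20,interpolation=cv2.INTER_CUBIC); 
# predicted circles
ax=np.array([0.557,-0.228])
def poly(pts,col):
    q=np.array([(proj("top",P)-[337,234]+0.5)*20 for P in pts]).astype(int); cv2.polylines(c,[q.reshape(-1,1,2)],True,col,1)
th=np.linspace(0,2*np.pi,60)
poly([[ax[0]+.014*np.cos(a),ax[1]+.014*np.sin(a),.127] for a in th],(0,0,255))
poly([[ax[0]+.038*np.cos(a),ax[1]+.038*np.sin(a),.06] for a in th],(0,255,0))
cv2.imwrite("pics/c1.png",c)
d=np.load("topd.npy"); K,R,t=cal("top")
vs,us=np.mgrid[220:280,320:385]; 
def pts(d,us,vs):
    z=d[vs,us]; P=np.stack([(us-K[0,2])/K[0,0]*z,(vs-K[1,2])/K[1,1]*z,z],-1)-t; return P@R
P=pts(d,us,vs).reshape(-1,3)
m=(P[:,2]>.10); print(m.sum(),P[m].mean(0),P[m][:,:].min(0),P[m].max(0))
print(np.round((pts(d,*np.mgrid[337:365,234:262])[:,:,2].T*1000)).astype(int) if 0 else "")
# bolts
g=p.min(2); hi=g[215:285,315:390]
_,b=cv2.threshold(hi,205,255,0); n,l,st,ce=cv2.connectedComponentsWithStats(b)
for i in range(1,n): 
    w=np.where(l==i, hi.astype(float)-180,0); yy,xx=np.mgrid[0:70,0:75]
    print(st[i,4],(w*xx).sum()/w.sum()+315,(w*yy).sum()/w.sum()+215)
E
```

```text
105 [ 0.55662532 -0.22408935  0.12650353] [ 0.5437573  -0.23743658  0.101167  ] [ 0.56903775 -0.21189642  0.13181331]

34 336.186452045607 223.73105298457412
30 374.6427030913012 233.01150251617543
58 353.49605411499437 243.36452461480647
88 348.00066518847007 262.6461197339246
46 327.60692771084337 261.52710843373495
37 365.74054682955204 270.9412449098313
```

View pics/c1.png

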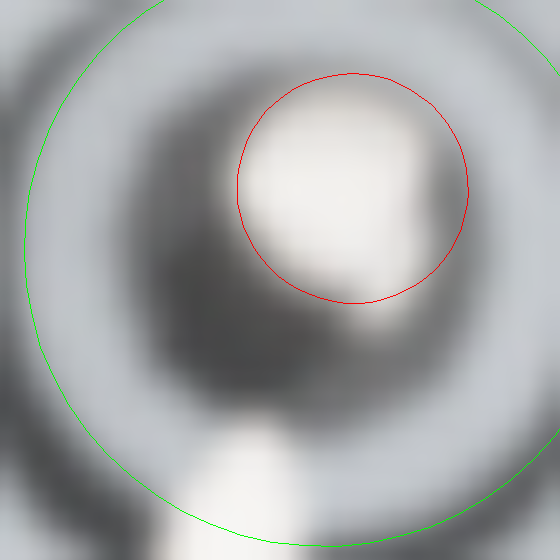

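```bash
python3 - <<'E'
from h import *
from scipy.optimize import least_squares
b=[(336.19,223.73),(374.64,233.01),(365.74,270.94),(327.61,261.53)]
for z in (.014,.018,.022):
    W=np.array([back("top",u,v,z)[:2] for u,v in b]); c=W.mean(0)
    e=W-c; ang=np.unwrap(np.arctan2(e[:,1],e[:,0])); print(z,c,np.hypot(*e.T),np.degrees(ang)%90)
# pointer
for z in (.06,.066): print(back("top",348,262.6,z)[:2]-c)
d=np.load("topd.npy"); K,R,t=cal("top")
vs,us=np.mgrid[234:262,337:365]
z=d[vs,us]; P=(np.stack([(us-K[0,2])/K[0,0]*z,(vs-K[1,2])/K[1,1]*z,z],-1)-t)@R
for r in P[:,:,2]: print(' '.join('%3d'%round(1000*x) for x in r))
E
```

```text
0.014 [ 0.55885381 -0.22652063] [0.07405405 0.073485   0.07353916 0.07276622] [32.52132747 31.70072689 31.96565048 32.10079493]
0.018 [ 0.55841559 -0.22631005] [0.07382904 0.07326172 0.07331571 0.07254513] [32.52132747 31.70072689 31.96565048 32.10079493]
0.022 [ 0.55797738 -0.22609948] [0.07360404 0.07303844 0.07309227 0.07232403] [32.52132747 31.70072689 31.96565048 32.10079493]
[-0.04364388  0.00957901]
[-0.04411475  0.00985908]
 13  14  13  13  25  42  57  58  58  60  56  59  57  57  59  57  61  58  60  58  59  60  59  56  12  13  12  13
 15  13  13  32  51  58  58  58  58  56  61  60  59  58  60  59  58  58  60  58  58  57  57  58  57  33  11  12
 13  11  27  45  57  58  59  59  63  55  57  59  59  60  56  57  58  57  62  60  59  58  59  58  58  57  25  13
 13  27  46  58  58  59  57  59  59  57  59  57  63  62  61  62  64  60  56  58  58  59  59  58  57  58  59  19
 20  38  54  58  61  58  61  57  59  61  62  62  61 126 127 128 128 128 127 128  58  57  58  58  59  59  60  58
 27  47  56  57  59  60  59  57  59  63  63  61 128 130 128 127 128 130 128 127 128  62  60  61  58  59 
[... 1771 characters left out ...]
  60  55  57  57  56  60  50
 27  35  42  50  57  59  59  59  59  57  60  66  65  64  59  58  59  59  60  60  59  60  56  59  57  57  54  42
 21  29  32  44  52  56  59  59  58  62  66  66  63  66  57  59  60  59  57  60  59  57  55  58  56  52  40  33
 13  23  29  37  47  50  55  59  59  66  65  66  67  64  65  57  56  57  61  57  57  59  59  56  51  47  34  23
 11  14  22  30  37  42  50  53  57  64  63  65  64  66  63  59  59  61  57  60  58  58  56  48  42  29  25  10
 11  14  13  21  28  35  39  44  49  63  64  65  65  64  64  59  57  56  56  60  56  53  44  38  33  25  12  12
 12  11  14  13  20  26  32  38  66  63  63  65  64  61  65  53  55  52  49  47  43  36  35  27  20  11  13  12
```

```bash
python3 - <<'E'
from h import *
from scipy.optimize import minimize
d=np.load("topd.npy"); K,R,t=cal("top")
vs,us=np.mgrid[228:262,337:369]
z=d[vs,us]; P=(np.stack([(us-K[0,2])/K[0,0]*z,(vs-K[1,2])/K[1,1]*z,z],-1)-t)@R
top=P[:,:,2]>.122
# rays at plane z=.128
o=-R.T@t; r=np.stack([(us-K[0,2])/K[0,0],(vs-K[1,2])/K[1,1],np.ones(us.shape)],-1)@R
Q=(o+r*((.128-o[2])/r[:,:,2])[...,None])[...,:2]
sig=lambda x:1/(1+np.exp(-x/.0006))
def cost(p,rad=.0128):
    e=Q-p[:2]; a=np.radians(p[2]); n=e@[np.cos(a),np.sin(a)]
    m=sig(rad-np.hypot(e[...,0],e[...,1]))*sig(.0098-n)
    return ((m-top)**2).sum()
for a in range(150,331,20):
    b=min((minimize(cost,[.557+dx,-.227,a],method="Nelder-Mead") for dx in(0,.003)),key=lambda s:s.fun); print(a,b.x,round(b.fun,2))
for rad in(.012,.0135):
    b=minimize(cost,[.557,-.227,235],args=(rad,),method="Nelder-Mead");print(rad,b.x,b.fun)
# collar
for u0,v0 in((219,269),(171,266)):
    vs,us=np.mgrid[v0-16:v0+16,u0-16:u0+16]
    z=d[vs,us]; P=(np.stack([(us-K[0,2])/K[0,0]*z,(vs-K[1,2])/K[1,1]*z,z],-1)-t)@R
    for rr in P[:,:,2]: print(' '.join('%2d'%round(1000*x) for x in rr))
E
```

```text
150 [ 0.55765829 -0.22334676 77.50538067] 10.86
170 [ 5.57068083e-01 -2.25293198e-01  2.40198370e+02] 8.18
190 [ 5.57068083e-01 -2.25293198e-01  2.40198307e+02] 8.18
210 [ 5.57068084e-01 -2.25293200e-01  2.40198357e+02] 8.18
230 [ 5.57068087e-01 -2.25293198e-01  2.40198328e+02] 8.18
250 [ 5.57068083e-01 -2.25293199e-01  2.40198301e+02] 8.18
270 [ 5.57068082e-01 -2.25293198e-01  2.40198317e+02] 8.18
290 [ 5.57068082e-01 -2.25293196e-01  2.40198336e+02] 8.18
310 [ 5.59192448e-01 -2.24679710e-01  3.63828888e+02] 11.66
330 [ 5.59192452e-01 -2.24679713e-01  3.63828894e+02] 11.66
0.012 [ 5.57253227e-01 -2.24819806e-01  2.44854509e+02] 15.546202679117764
0.0135 [ 5.57139585e-01 -2.25548556e-01  2.40520270e+02] 3.922304225975865
19 18 17 17 17 18 21 16 18 22 20 17 19 17 17 19 16 18 17 19 17 16 19 21 19 21 18 20 18 18 17 18
17 19 17 23 17 16 16 18 19 20 18 17 17 20 17 17 20 15 19 20 21 21 20 20 17 16 19 17 19 18 20 18
18 18 18 19 16 18 17 19 20 20 18 22 22 19 19 19 20 18 21 20 15 20 17 19 16 19 19 19 20 19 19 18
19 17 18 18 14 20 20 19 19 20 19 19 19 18 18 22 16 20 19 19 18 17 18 21 19 21 18 
[... 5074 characters left out ...]
8 21 18 20 16 18 18 18 19 18
19 18 16 20 16 17 20 19 19 18 17 18 19 19 19 22 20 19 20 16 19 22 17 19 18 20 20 17 18 20 19 19
17 18 18 18 19 17 18 19 19 22 18 17 17 18 17 18 17 20 18 21 17 21 18 19 17 19 19 21 17 17 18 17
18 17 19 18 18 16 19 20 20 18 18 19 17 20 19 19 18 20 18 17 20 17 14 17 19 20 18 18 17 18 16 20
18 17 19 16 19 20 18 16 17 19 20 17 17 20 21 21 17 16 19 19 16 17 16 17 19 17 19 19 16 16 19 18
18 17 19 18 19 21 18 18 20 21 18 19 18 17 20 18 18 20 19 20 19 16 18 18 18 18 19 20 18 17 19 16
17 19 20 19 17 21 19 18 17 18 18 17 19 20 19 18 18 18 19 16 18 20 17 18 21 20 19 17 18 18 18 20
18 17 20 18 18 21 18 14 21 20 19 16 18 17 19 19 19 18 19 19 18 19 15 21 18 18 19 19 18 18 19 20
```

```bash
cat >> h.py <<'E'
from scipy.spatial.transform import Rotation as Ro
def plan(xyz,psi,n,s=None,tilt=True):
    """n rows of equal steps to target pose tool-down with tool-x at psi (deg)."""
    s=s or bot.get_state(); w=s["orientation"]; Rc=Ro.from_quat([w[1],w[2],w[3],w[0]])
    a=np.radians(psi)/2; Rt=Ro.from_quat([np.cos(a),np.sin(a),0,0])
    rv=(Rc.inv()*Rt).as_rotvec(); p=np.array(s["ee_pos"]); dx=(np.array(xyz)-p)/n
    st=Ro.from_rotvec(rv/n); rows=[]
    for i in range(n):
        l=Rc.inv().apply(dx)*1000; rows.append(' '.join('%.1f'%v for v in list(l)+list(np.degrees(rv/n)))); Rc=Rc*st
    for i in range(0,n,10): print('; '.join(rows[i:i+10]))
def show():
    s=bot.get_state(); w=s["orientation"]; R=Ro.from_quat([w[1],w[2],w[3],w[0]]).as_matrix()
    print("t",round(s["t"],2),"p",np.round(s["ee_pos"]*1000,1),"psi %.1f"%np.degrees(np.arctan2(R[1,0],R[0,0])),"zax",np.round(R[:,2],3),"F",np.round(s["force"],1),"T",np.round(s["wrist_torque"],2),"w %.1f"%(1000*s["grip_width"]),"q",np.round(s["q"],2))
E
python3 - <<'E'
from h import *
show(); plan([.5583,-.2239,.205],150,20)
# collar fit: ring centre from top height mask, lugs/screw
d=np.load("topd.npy"); K,R,t=cal("top")
vs,us=np.mgrid[250:288,200:240]
z=d[vs,us]; P=(np.stack([(us-K[0,2])/K[0,0]*z,(vs-K[1,2])/K[1,1]*z,z],-1)-t)@R
m=(P[...,2]>.059)&(P[...,2]<.067)
o=-R.T@t; r=np.stack([(us-K[0,2])/K[0,0],(vs-K[1,2])/K[1,1],np.ones(us.shape)],-1)@R
Q=(o+r*((.064-o[2])/r[:,:,2])[...,None])[...,:2]
from scipy.optimize import minimize
sg=lambda x:1/(1+np.exp(-x/.0006))
def cost(p):
    e=Q-p[:2]; a=np.radians(p[2]); rr=np.hypot(e[...,0],e[...,1]); x=e@[np.cos(a),np.sin(a)]; y=e@[-np.sin(a),np.cos(a)]
    body=1-(1-sg(.0235-rr))*(1-sg(.025-abs(y))*sg(.012-abs(x))); mm=body*sg(rr-.0155)
    return ((mm-m)**2).sum()
for a in(-20,0,20):
    b=minimize(cost,[.496,.113,a],method="Nelder-Mead"); print(b.x,b.fun)
s=(P[...,2]>.048)&(P[...,2]<.058)&(np.hypot(*(P[...,:2]-b.x[:2]).transpose(2,0,1))>.0255)&(np.hypot(*(P[...,:2]-b.x[:2]).transpose(2,0,1))<.04)&(P[...,0]<b.x[0]-.015)
S=(o+r*((.054-o[2])/r[:,:,2])[...,None])[...,:2][s]
e=S-b.x[:2]; print(len(S),S.mean(0), np.degrees(np.arctan2(e.mean(0)[1],e.mean(0)[0])),e.min(0),e.max(0))
E
```

```text
t 1.1 p [ 228.2 -581.9  253.3] psi 21.4 zax [ 0. -0. -1.] F [-0.3 -0.4 -0.9] T [ 0.07  0.04 -0.  ] w 85.5 q [-1.3   0.28 -0.03  1.27  0.    1.47]
21.9 -10.6 2.4 0.0 0.0 -6.4; 23.0 -8.1 2.4 0.0 0.0 -6.4; 23.7 -5.5 2.4 0.0 0.0 -6.4; 24.2 -2.8 2.4 0.0 0.0 -6.4; 24.3 -0.1 2.4 0.0 0.0 -6.4; 24.2 2.6 2.4 0.0 0.0 -6.4; 23.8 5.3 2.4 0.0 0.0 -6.4; 23.0 8.0 2.4 0.0 0.0 -6.4; 22.0 10.5 2.4 0.0 0.0 -6.4; 20.7 12.9 2.4 0.0 0.0 -6.4
19.1 15.1 2.4 0.0 0.0 -6.4; 17.3 17.2 2.4 0.0 0.0 -6.4; 15.2 19.0 2.4 0.0 0.0 -6.4; 13.0 20.6 2.4 0.0 0.0 -6.4; 10.6 21.9 2.4 0.0 0.0 -6.4; 8.1 23.0 2.4 0.0 0.0 -6.4; 5.5 23.7 2.4 0.0 0.0 -6.4; 2.8 24.2 2.4 0.0 0.0 -6.4; 0.1 24.3 2.4 0.0 0.0 -6.4; -2.7 24.2 2.4 0.0 0.0 -6.4
[0.4975365  0.11375298 6.25635784] 12.441180238557042
[4.97460750e-01 1.13805087e-01 2.27050791e-04] 16.14622423695937
[0.49753651 0.113753   6.25639318] 12.441180239584835
20 [0.46686941 0.11004166] -173.0996119721278 [-0.0357838  -0.00771554] [-0.02554782  0.00029677]
```

The choice holds up: the collar is at (0.4975, 0.1138) with its x-axis at about 6.5°. The shaft axis is at about (0.5573, -0.2256), the flat faces 240° and the pointer 167°, so the shaft angle is about 1.28 rad, which is within the stated range.

Request:
step_arm(
  moves="22 -10.5 2.4 0 0 -6.4; 23 -8 2.4 0 0 -6.4; 23.7 -5.5 2.4 0 0 -6.4; 24 -3 2.4 0 0 -6.4; 24.3 0 2.4 0 0 -6.4; 24.2 2.6 2.4 0 0 -6.4; 23.8 5.3 2.4 0 0 -6.4; 23 8 2.4 0 0 -6.4; 22 10.5 2.4 0 0 -6.4; 20.7 13 2.4 0 0 -6.4",
  fingers=-1,
)

```text
t: 1.93
ee_pos: [0.3939, -0.3985, 0.2288]
orientation: [0.003, 0.72, 0.694, -0.002]
force: [-0.2, -0.8, -0.1]
grip_width: 0.0856
```

```bash
python3 - <<'E'
from h import *
show(); plan([.5583,-.2239,.205],150,10)
E
```

```text
t 1.93 p [ 393.9 -398.5  228.8] psi 87.9 zax [ 0.001 -0.006 -1.   ] F [-0.2 -0.8 -0.1] T [-0.05  0.04 -0.02] w 85.6 q [-0.91  0.17 -0.21  1.18 -0.    0.7 ]
18.1 15.8 2.3 -0.0 0.0 -6.2; 16.3 17.6 2.3 -0.0 0.0 -6.2; 14.2 19.3 2.3 -0.0 0.0 -6.2; 12.1 20.7 2.3 -0.0 0.0 -6.2; 9.8 21.9 2.3 -0.0 0.0 -6.2; 7.3 22.8 2.4 -0.0 0.0 -6.2; 4.8 23.5 2.4 -0.0 0.0 -6.2; 2.2 23.9 2.4 -0.0 0.0 -6.2; -0.4 24.0 2.4 -0.0 0.0 -6.2; -2.9 23.8 2.4 -0.0 0.0 -6.2
```

Request:
step_arm(
  moves="18 15.8 2.3 0 0 -6.2; 16.3 17.6 2.3 0 0 -6.2; 14.2 19.3 2.3 0 0 -6.2; 12 20.7 2.3 0 0 -6.2; 9.8 22 2.3 0 0 -6.2; 7.3 22.8 2.3 0 0 -6.2; 4.8 23.5 2.4 0 0 -6.2; 2.2 24 2.4 0 0 -6.2; -0.4 24 2.4 0 0 -6.2; -3 23.8 2.4 0 0 -6.2",
)

```text
t: 2.77
ee_pos: [0.5618, -0.2101, 0.2048]
orientation: [0.003, 0.232, 0.973, -0.004]
force: [0.7, -0.0, -0.3]
grip_width: 0.0856
```

```bash
python3 - <<'E'
from h import *
show(); plan([.5583,-.2239,.19],150,2); plan([.5583,-.2239,.113],150,6)
E
```

```text
t 2.77 p [ 561.8 -210.1  204.8] psi 153.1 zax [ 0.004 -0.009 -1.   ] F [ 0.7 -0.  -0.3] T [ 0.05 -0.05  0.01] w 85.6 q [-0.46  0.26 -0.16  1.15 -0.01  0.01]
-1.5 -6.9 7.4 -0.2 0.2 1.6; -1.7 -6.9 7.4 -0.2 0.2 1.6
-0.4 -2.2 15.3 -0.1 0.1 0.5; -0.4 -2.2 15.3 -0.1 0.1 0.5; -0.5 -2.2 15.3 -0.1 0.1 0.5; -0.5 -2.3 15.3 -0.1 0.1 0.5; -0.6 -2.3 15.3 -0.1 0.1 0.5; -0.6 -2.3 15.3 -0.1 0.1 0.5
```

Request:
step_arm(
  moves="-1.5 -7 5 -0.2 0.2 1.5; -1.5 -6 5 -0.2 0.2 1.5; 0 0 0 0 0 0",
)

```text
t: 3.02
ee_pos: [0.5615, -0.2194, 0.194]
orientation: [0.001, 0.255, 0.967, 0.001]
force: [-0.1, -0.9, 0.0]
grip_width: 0.0851
```

```bash
python3 - <<'E'
from h import *
show(); plan([.5583,-.2239,.113],150,6)
E
```

```text
t 3.02 p [ 561.5 -219.4  194. ] psi 150.5 zax [ 0.002  0.002 -1.   ] F [-0.1 -0.9  0. ] T [-0.03  0.04 -0.01] w 85.1 q [-0.48  0.27 -0.16  1.14  0.    0.03]
0.1 -1.0 13.5 0.0 0.0 0.1; 0.1 -1.0 13.5 0.0 0.0 0.1; 0.1 -0.9 13.5 0.0 0.0 0.1; 0.1 -0.9 13.5 0.0 0.0 0.1; 0.1 -0.9 13.5 0.0 0.0 0.1; 0.1 -0.9 13.5 0.0 0.0 0.1
```

Request:
step_arm(
  moves="0.3 -3 12 0 0 0.4; 0.2 -2 14 0 0 0; 0 -0.5 14 0 0 0; 0 0 14 0 0 0; 0 0 14 0 0 0; 0 0 10 0 0 0; 0 0 0 0 0 0",
)

```text
t: 3.6
ee_pos: [0.5535, -0.2308, 0.1101]
orientation: [0.001, 0.266, 0.964, 0.001]
force: [-0.3, 0.1, -0.1]
grip_width: 0.0853
```

```bash
python3 - <<'E'
from h import *
show(); plan([.5583,-.2239,.113],150,1)
for n in ("top","scene"):
    p,d=imaging.snapshot(n); cv2.imwrite("pics/%s2.png"%n,p)
a=crop("",cv2.imread("pics/top2.png"),351,248,40,5,"pics/x.png");b=crop("",cv2.imread("pics/scene2.png"),300,222,40,5,"pics/x.png")
cv2.imwrite("pics/c2.png",np.hstack([a,b]))
E
```

```text
t 3.6 p [ 553.5 -230.8  110.1] psi 149.1 zax [ 0.002  0.001 -1.   ] F [-0.3  0.1 -0.1] T [0.01 0.03 0.03] w 85.3 q [-0.5   0.34 -0.26  0.97  0.    0.03]
-0.6 8.4 -2.9 0.1 0.0 -0.9
```

View pics/c2.png

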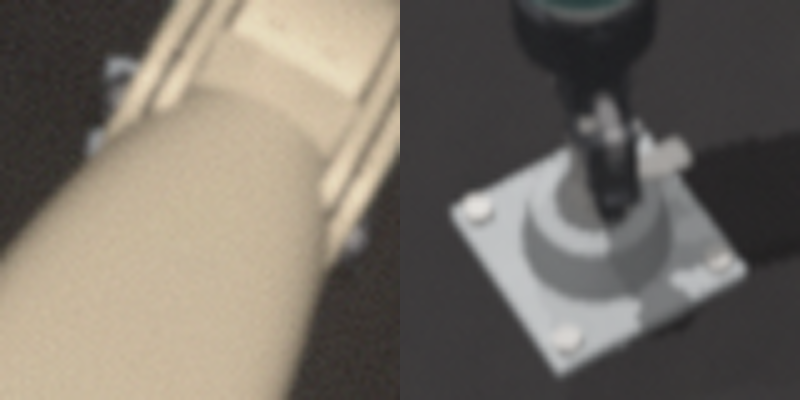

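Request:
step_arm(
  moves="0 7 -2.5 0 0 -0.7; 0 0 0 0 0 0; 0 0 0 0 0 0",
)

```text
t: 3.95
ee_pos: [0.56, -0.226, 0.1173]
orientation: [0.004, 0.26, 0.966, 0.0]
force: [-0.0, 0.7, -0.2]
grip_width: 0.0853
```

```bash
python3 - <<'E'
from h import *
show(); plan([.5583,-.2239,.113],150,1)
E
```

```text
t 3.95 p [ 560.  -226.   117.3] psi 149.9 zax [ 0.008 -0.002 -1.   ] F [-0.   0.7 -0.2] T [-0.04 -0.01 -0.02] w 85.3 q [-0.49  0.34 -0.25  0.98  0.    0.03]
2.5 0.9 4.3 0.1 0.4 -0.1
```

Request:
step_arm(
  moves="2 0.5 2 0 0.4 0",
)

```text
t: 4.03
ee_pos: [0.5597, -0.2248, 0.1167]
orientation: [0.002, 0.26, 0.966, 0.001]
force: [0.5, -0.1, 0.6]
grip_width: 0.0855
```

Request:
step_arm(
  moves="0 0 0 0 0 0",
)

```text
t: 4.12
ee_pos: [0.5599, -0.2246, 0.1171]
orientation: [0.002, 0.26, 0.966, 0.001]
force: [0.2, 0.3, -0.2]
grip_width: 0.0855
```

Request:
step_arm(
  moves="0 0 0 0 0 0",
)

```text
t: 4.2
ee_pos: [0.5604, -0.2246, 0.1176]
orientation: [0.003, 0.259, 0.966, 0.001]
force: [-0.1, -0.3, 1.2]
grip_width: 0.0853
```

```bash
python3 - <<'E'
from h import *
show(); plan([.5583,-.2239,.113],150,1)
E
```

```text
t 4.2 p [ 560.4 -224.6  117.6] psi 149.9 zax [ 0.005 -0.    -1.   ] F [-0.1 -0.3  1.2] T [-0.04 -0.06  0.  ] w 85.3 q [-0.49  0.34 -0.25  0.98  0.    0.04]
2.2 -0.4 4.6 0.2 0.3 -0.1
```

Request:
step_arm(
  moves="2 -0.4 4 0.2 0.3 0",
)

```text
t: 4.28
ee_pos: [0.5594, -0.2244, 0.1146]
orientation: [0.001, 0.259, 0.966, -0.001]
force: [0.2, -0.2, -0.5]
grip_width: 0.0855
```

Request:
step_arm(
  moves="0 0 0.5 0 0 0",
)

```text
t: 4.37
ee_pos: [0.5588, -0.224, 0.1134]
orientation: [0.0, 0.259, 0.966, -0.001]
force: [0.3, 0.2, -1.6]
grip_width: 0.0856
```

```bash
python3 - <<'E'
from h import *
show(); plan([.5583,-.2239,.113],150,1)
E
```

```text
t 4.37 p [ 558.8 -224.   113.4] psi 149.9 zax [-0.    -0.001 -1.   ] F [ 0.3  0.2 -1.6] T [ 0.05  0.06 -0.02] w 85.6 q [-0.49  0.34 -0.25  0.98 -0.    0.04]
0.5 -0.1 0.4 -0.1 0.0 -0.1
```

Request:
step_arm(
  moves="0 0 0.3 0 0 0; 0 0 0.3 0 0 0; 0 0 0.3 0 0 0; 0 0 0.3 0 0 0",
  fingers=1,
  grip_force=25,
)

```text
t: 4.7
ee_pos: [0.5583, -0.2238, 0.1114]
orientation: [-0.001, 0.259, 0.966, -0.001]
force: [0.5, 0.6, 1.6]
grip_width: 0.0389
```

Request:
step_arm(
  moves="0 0 0.3 0 0 0; 0 0 0.3 0 0 0; 0 0 0.3 0 0 0; 0 0 0.3 0 0 0",
)

```text
t: 5.03
ee_pos: [0.5588, -0.2231, 0.1112]
orientation: [-0.0, 0.259, 0.966, 0.0]
force: [-0.2, 1.7, 3.0]
grip_width: 0.0234
```

```bash
python3 - <<'E'
from h import *
show()
E
```

```text
t 5.03 p [ 558.8 -223.1  111.2] psi 150.0 zax [-0.     0.001 -1.   ] F [-0.2  1.7  3. ] T [0.29 0.13 0.05] w 23.4 q [-0.49  0.34 -0.25  0.98  0.    0.04]
```

Request:
step_arm(
  moves="-0.2 0 0 0 0 5; -0.2 0 0.2 0 0 6.5; -0.2 0 0.2 0 0 6.5; -0.2 0 0.2 0 0 6.5; -0.2 0 0.2 0 0 5; 0 0 0.2 0 0 0",
  grip_force=35,
)

```text
t: 5.53
ee_pos: [0.5595, -0.2238, 0.1112]
orientation: [-0.0, 0.507, 0.862, 0.0]
force: [-0.6, 1.7, 3.0]
grip_width: 0.0234
```

```bash
python3 - <<'E'
from h import *
show()
E
```

```text
t 5.53 p [ 559.5 -223.8  111.2] psi 119.1 zax [ 0.     0.001 -1.   ] F [-0.6  1.7  3. ] T [ 0.31  0.04 -0.09] w 23.4 q [-0.49  0.34 -0.25  0.98  0.    0.57]
```

Request:
step_arm(
  moves="-0.2 0 0.1 0 0 5; -0.2 0 0.1 0 0 6.5; -0.2 0 0.1 0 0 6.5; -0.2 0 0.1 0 0 6.5; -0.2 0 0.1 0 0 6; -0.2 0 0.1 0 0 5; 0 0 0.1 0 0 2; 0 0 0.1 0 0 0",
)

```text
t: 6.2
ee_pos: [0.5597, -0.225, 0.1112]
orientation: [0.0, 0.76, 0.649, 0.0]
force: [-0.9, 1.4, 2.0]
grip_width: 0.0236
```

```bash
python3 - <<'E'
from h import *
show()
E
```

```text
t 6.2 p [ 559.7 -225.   111.2] psi 81.0 zax [ 0.001  0.    -1.   ] F [-0.9  1.4  2. ] T [ 0.34  0.02 -0.05] w 23.6 q [-0.49  0.35 -0.25  0.97  0.    1.24]
```

Request:
step_arm(
  moves="0 0 0.1 0 0 3.5; 0 0 0.1 0 0 0; 0 0 0.1 0 0 0",
)

```text
t: 6.45
ee_pos: [0.5596, -0.2251, 0.1112]
orientation: [0.0, 0.778, 0.628, 0.0]
force: [-1.1, 1.5, 3.2]
grip_width: 0.0232
```

```bash
python3 - <<'E'
from h import *
show()
E
```

```text
t 6.45 p [ 559.6 -225.1  111.2] psi 77.8 zax [ 0.001 -0.    -1.   ] F [-1.1  1.5  3.2] T [ 0.41  0.13 -0.03] w 23.2 q [-0.49  0.35 -0.25  0.97  0.    1.29]
```

Request:
step_arm(
  moves="0 0 0.1 0 0 0.8; 0 0 0.1 0 0 0; 0 0 0.1 0 0 0",
)

```text
t: 6.7
ee_pos: [0.5596, -0.2251, 0.1112]
orientation: [0.0, 0.781, 0.624, 0.0]
force: [-0.7, 0.8, 4.0]
grip_width: 0.0234
```

Request:
step_arm(
  moves="0 0 0.2 0 0 0; 0 0 0.2 0 0 0; 0 0 0.2 0 0 0; 0 0 0.2 0 0 0; 0 0 0.2 0 0 0; 0 0 0.2 0 0 0",
  fingers=-1,
)

```text
t: 7.2
ee_pos: [0.559, -0.2261, 0.1081]
orientation: [0.001, 0.781, 0.625, -0.001]
force: [-0.2, -0.2, -0.2]
grip_width: 0.0856
```

```bash
python3 - <<'E'
from h import *
show()
E
```

```text
t 7.2 p [ 559.  -226.1  108.1] psi 77.3 zax [-0.001 -0.002 -1.   ] F [-0.2 -0.2 -0.2] T [-0.02 -0.01 -0.03] w 85.6 q [-0.49  0.35 -0.25  0.97 -0.    1.3 ]
```

Request:
step_arm(
  moves="0 0 -15 0 0 0; 0 0 -20 0 0 0; 0 0 -20 0 0 0; 0 0 -20 0 0 0; 0 0 -12 0 0 0",
)

```text
t: 7.62
ee_pos: [0.5554, -0.2242, 0.1923]
orientation: [-0.005, 0.781, 0.625, -0.004]
force: [0.7, -0.8, 0.3]
grip_width: 0.0854
```

```bash
python3 - <<'E'
from h import *
show(); plan([.4975,.1138,.165],186.5,20)
E
```

```text
t 7.62 p [ 555.4 -224.2  192.3] psi 77.3 zax [-0.012  0.003 -1.   ] F [ 0.7 -0.8  0.3] T [ 0.   -0.03 -0.  ] w 85.4 q [-0.49  0.28 -0.16  1.15 -0.    1.3 ]
15.9 -6.5 1.4 -0.0 -0.0 -5.5; 16.4 -5.0 1.4 -0.0 -0.0 -5.5; 16.8 -3.4 1.4 -0.0 -0.0 -5.5; 17.1 -1.8 1.4 -0.0 -0.0 -5.5; 17.1 -0.1 1.4 -0.0 -0.0 -5.5; 17.1 1.5 1.4 -0.0 -0.0 -5.5; 16.9 3.1 1.4 -0.0 -0.0 -5.5; 16.5 4.7 1.4 -0.0 -0.0 -5.5; 16.0 6.2 1.4 -0.0 -0.0 -5.5; 15.3 7.7 1.4 -0.0 -0.0 -5.5
14.5 9.1 1.4 -0.0 -0.0 -5.5; 13.6 10.5 1.4 -0.0 -0.0 -5.5; 12.5 11.7 1.3 -0.0 -0.0 -5.5; 11.3 12.9 1.3 -0.0 -0.0 -5.5; 10.1 13.9 1.3 -0.0 -0.0 -5.5; 8.7 14.8 1.3 -0.0 -0.0 -5.5; 7.3 15.5 1.3 -0.0 -0.0 -5.5; 5.7 16.2 1.3 -0.0 -0.0 -5.5; 4.2 16.6 1.4 -0.0 -0.0 -5.5; 2.6 17.0 1.4 -0.0 -0.0 -5.5
```

Request:
step_arm(
  moves="16 -6.5 1 0 0 -5.5; 16.4 -5 1 0 0 -5.5; 16.8 -3.4 1 0 0 -5.5; 17 -1.8 1 0 0 -5.5; 17 0 1 0 0 -5.5; 17 1.5 1 0 0 -5.5; 17 3 1.4 0 0 -5.5; 16.5 4.7 1.4 0 0 -5.5; 16 6.2 1.4 0 0 -5.5; 15.3 7.7 1.4 0 0 -5.5",
)

```text
t: 8.45
ee_pos: [0.5269, -0.0552, 0.1863]
orientation: [0.002, 0.386, 0.923, -0.002]
force: [0.1, -0.1, 0.1]
grip_width: 0.0855
```

```bash
python3 - <<'E'
from h import *
show(); plan([.4975,.1138,.165],186.5,10)
E
```

```text
t 8.45 p [526.9 -55.2 186.3] psi 134.6 zax [ 0.002 -0.006 -1.   ] F [ 0.1 -0.1  0.1] T [-0.01  0.    0.03] w 85.5 q [-0.22  0.15 -0.33  1.09 -0.01  0.57]
14.1 9.8 2.0 -0.0 0.0 -5.2; 13.2 11.0 2.0 -0.0 0.0 -5.2; 12.1 12.2 2.0 -0.0 0.0 -5.2; 11.0 13.2 2.1 -0.0 0.0 -5.2; 9.7 14.1 2.1 -0.0 0.0 -5.2; 8.4 15.0 2.1 -0.0 0.0 -5.2; 7.0 15.7 2.1 -0.0 0.0 -5.2; 5.6 16.2 2.1 -0.0 0.0 -5.2; 4.1 16.7 2.1 -0.0 0.0 -5.2; 2.5 17.0 2.1 -0.0 0.0 -5.2
```

Request:
step_arm(
  moves="14 9.8 2 0 0 -5.2; 13.2 11 2 0 0 -5.2; 12 12.2 2 0 0 -5.2; 11 13.2 2 0 0 -5.2; 9.7 14 2 0 0 -5.2; 8.4 15 2 0 0 -5.2; 7 15.7 2 0 0 -5.2; 5.5 16 2 0 0 -5; 3 12 2 0 0 -4; 1 6 1 0 0 -2",
)

```text
t: 9.28
ee_pos: [0.4943, 0.106, 0.1655]
orientation: [0.002, -0.042, 0.999, -0.003]
force: [0.1, -0.3, -0.1]
grip_width: 0.0852
```

```bash
python3 - <<'E'
from h import *
# look at shaft now uncovered
ds=[]
for i in range(4):
    p,d=imaging.snapshot("top"); ds.append(d)
cv2.imwrite("pics/top3.png",p); d=np.median(ds,0); np.save("topd3.npy",d)
show(); plan([.4975,.1138,.165],186.5,2)
from scipy.optimize import minimize
K,R,t=cal("top")
vs,us=np.mgrid[228:262,337:369]
z=d[vs,us]; P=(np.stack([(us-K[0,2])/K[0,0]*z,(vs-K[1,2])/K[1,1]*z,z],-1)-t)@R
top=P[:,:,2]>.122
o=-R.T@t; r=np.stack([(us-K[0,2])/K[0,0],(vs-K[1,2])/K[1,1],np.ones(us.shape)],-1)@R
Q=(o+r*((.128-o[2])/r[:,:,2])[...,None])[...,:2]
sig=lambda x:1/(1+np.exp(-x/.0006))
def cost(p,rad=.0135):
    e=Q-p[:2]; a=np.radians(p[2]); n=e@[np.cos(a),np.sin(a)]
    return ((sig(rad-np.hypot(e[...,0],e[...,1]))*sig(.0098-n)-top)**2).sum()
for a in range(90,331,40):
    b=minimize(cost,[.557,-.225,a],method="Nelder-Mead"); print(a,b.x,round(b.fun,2))
a=crop("",p,351,248,30,8,"pics/c3.png")
E
```

```text
t 9.48 p [495.1 104.6 165.8] psi -175.5 zax [ 0.004 -0.007 -1.   ] F [0.4 0.2 0.1] T [ 0.01 -0.01 -0.  ] w 85.0 q [ 0.08  0.13 -0.4   1.04 -0.01  0.01]
-1.6 4.5 0.4 -0.2 0.1 -1.0; -1.6 4.5 0.4 -0.2 0.1 -1.0
90 [ 0.55804027 -0.22485825 89.25675772] 12.26
130 [  0.55700265  -0.22536345 168.73609193] 4.22
170 [  0.55700265  -0.22536345 168.73608239] 4.22
210 [  0.55700265  -0.22536345 168.73605591] 4.22
250 [ 5.57926590e-01 -2.26595124e-01  2.63430287e+02] 11.84
290 [ 5.59354377e-01 -2.25639270e-01  3.58671912e+02] 7.2
330 [ 5.59354378e-01 -2.25639267e-01  3.58671925e+02] 7.2
```

View pics/c3.png

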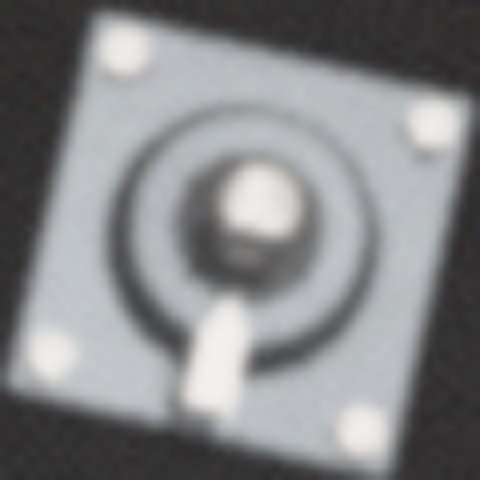

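View pics/top3.png

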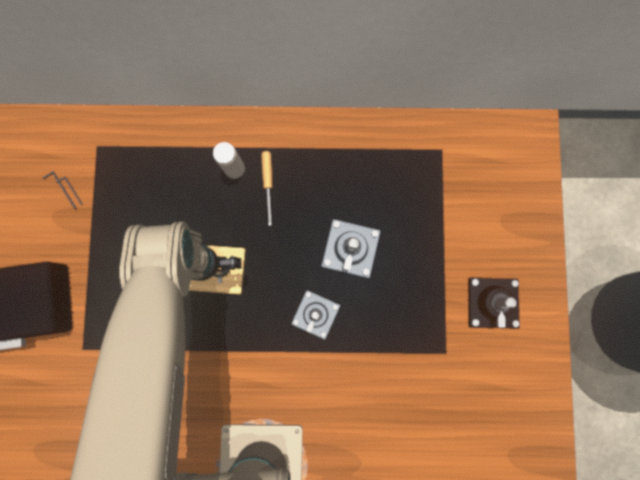

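Request:
step_arm(
  moves="-1.6 4.5 5 -0.2 0.1 -1; -1.6 4.5 10 -0.2 0.1 -1; 0 0 15 0 0 0; 0 0 15 0 0 0; 0 0 3 0 0 0; 0 0 0.2 0 0 0",
)

```text
t: 9.98
ee_pos: [0.5006, 0.1126, 0.1147]
orientation: [0.002, -0.056, 0.998, 0.001]
force: [0.3, -0.0, -0.5]
grip_width: 0.0851
```

```bash
python3 - <<'E'
from h import *
show(); plan([.4982,.1144,.095],186.5,1)
E
```

```text
t 9.98 p [500.6 112.6 114.7] psi -173.6 zax [ 0.003  0.001 -1.   ] F [ 0.3 -0.  -0.5] T [ 0.03 -0.01  0.04] w 85.1 q [ 0.09  0.2  -0.45  0.93  0.   -0.02]
2.3 2.0 19.7 0.0 0.2 -0.1
```

Request:
step_arm(
  moves="1 1 8 0 0.2 0; 0.5 0.5 10 0 0 0; 0 0 10 0 0 0; 0 0 8 0 0 0; 0 0 4 0 0 0; 0 0 0.2 0 0 0; 0 0 0.2 0 0 0",
)

```text
t: 10.57
ee_pos: [0.4995, 0.1138, 0.0703]
orientation: [-0.0, -0.055, 0.998, 0.0]
force: [0.1, 0.3, -0.0]
grip_width: 0.0855
```

```bash
python3 - <<'E'
from h import *
show(); plan([.4982,.1144,.055],186.5,1)
E
```

```text
t 10.57 p [499.5 113.8  70.3] psi -173.7 zax [-0.001  0.001 -1.   ] F [ 0.1  0.3 -0. ] T [-0.01 -0.03  0.01] w 85.5 q [ 0.1   0.25 -0.49  0.83  0.   -0.01]
1.2 0.7 15.3 0.1 -0.0 -0.2
```

Request:
step_arm(
  moves="0.6 0.5 7 0 0 0; 0.3 0 5 0 0 0; 0 0 3 0 0 0; 0 0 0.2 0 0 0",
)

```text
t: 10.9
ee_pos: [0.4994, 0.1144, 0.0546]
orientation: [0.001, -0.055, 0.998, 0.001]
force: [0.3, 0.8, 1.4]
grip_width: 0.0854
```

```bash
python3 - <<'E'
from h import *
show(); plan([.4982,.1144,.055],186.5,1)
p,d=imaging.snapshot("scene"); cv2.imwrite("pics/s4.png",p); crop("",p,403,280,50,8,"pics/c4.png")
E
```

```text
t 10.9 p [499.4 114.4  54.6] psi -173.6 zax [ 0.002  0.001 -1.   ] F [0.3 0.8 1.4] T [ 0.01 -0.    0.04] w 85.4 q [ 0.1   0.27 -0.5   0.8   0.   -0.01]
1.2 0.1 -0.4 0.1 0.1 -0.1
```

View pics/c4.png

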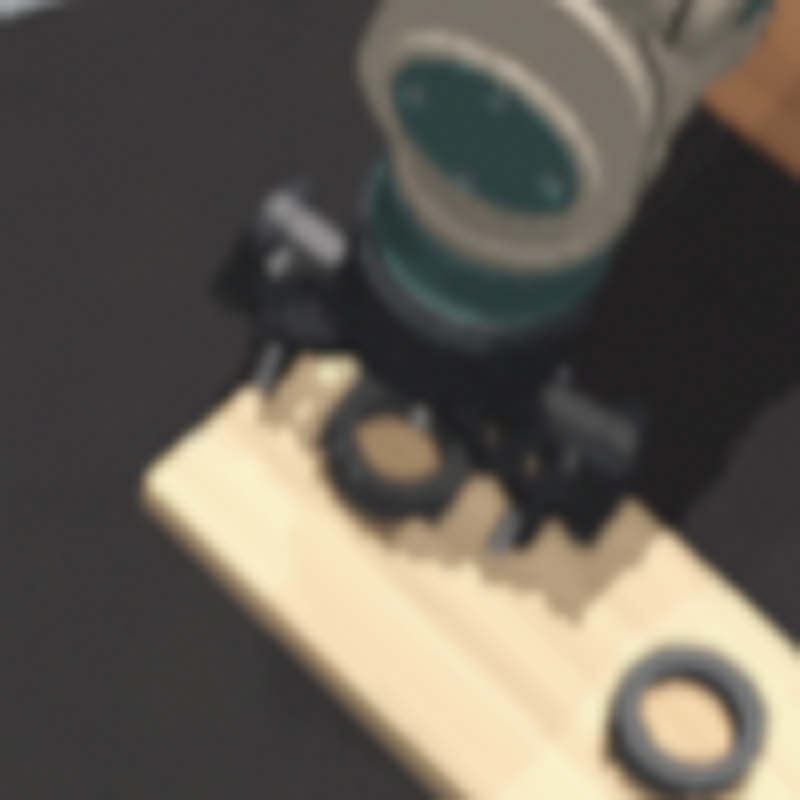

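The collar (crop 395,450) sits between the open fingers (265,370) and (505,530). I'll close on it.

Request:
step_arm(
  moves="1 0 0 0 0 0; 0 0 0 0 0 0",
)

```text
t: 11.12
ee_pos: [0.4986, 0.1143, 0.0549]
orientation: [0.001, -0.055, 0.998, 0.001]
force: [-1.0, 0.4, -0.7]
grip_width: 0.0855
```

Request:
step_arm(
  moves="0 0 0 0 0 0; 0 0 0 0 0 0; 0 0 0 0 0 0; 0 0 0 0 0 0; 0 0 0 0 0 0",
  fingers=1,
  grip_force=45,
)

```text
t: 11.53
ee_pos: [0.4994, 0.1146, 0.0559]
orientation: [0.002, -0.055, 0.998, 0.001]
force: [-0.6, 0.2, -1.6]
grip_width: 0.0491
```

```bash
python3 - <<'E'
from h import *
show()
E
```

```text
t 11.53 p [499.4 114.6  55.9] psi -173.6 zax [ 0.004  0.002 -1.   ] F [-0.6  0.2 -1.6] T [-0.03  0.04  0.  ] w 49.1 q [ 0.1   0.27 -0.5   0.8   0.   -0.01]
```

Request:
step_arm(
  moves="0 0 0 0 0 0; 0 0 -6 0 0 0; 0 0 -12 0 0 0; 0 0 -15 0 0 0; 0 0 -18 0 0 0; 0 0 -20 0 0 0; 0 0 -20 0 0 0; 0 0 -20 0 0 0; 0 0 -15 0 0 0; 0 0 -5 0 0 0",
  grip_force=70,
)

```text
t: 12.37
ee_pos: [0.492, 0.1133, 0.1886]
orientation: [-0.006, -0.055, 0.998, 0.0]
force: [0.0, 0.6, -2.0]
grip_width: 0.0487
```

```bash
python3 - <<'E'
from h import *
show(); plan([.5577,-.2248,.2],167.1,20)
p,d=imaging.snapshot("scene"); cv2.imwrite("pics/s5.png",p); u=proj("scene",bot.get_state()["ee_pos"]); crop("",p,*u,50,8,"pics/c5.png")
K,R,t=cal("scene")
for th in("collar_center","screw_nose"):
  for o in spotter.pinpoint("scene",th): print(th,o["conf"],R.T@(np.array(o["centre"])-t))
E
```

```text
t 12.37 p [492.  113.3 188.6] psi -173.7 zax [-0.012 -0.001 -1.   ] F [ 0.   0.6 -2. ] T [ 0.01 -0.09 -0.03] w 48.7 q [ 0.1   0.12 -0.36  1.1   0.   -0.01]
-1.4 -17.2 -0.6 -0.0 -0.0 1.0; -1.7 -17.1 -0.6 -0.0 -0.0 1.0; -2.0 -17.1 -0.6 -0.0 -0.0 1.0; -2.3 -17.1 -0.6 -0.0 -0.0 1.0; -2.5 -17.0 -0.6 -0.0 -0.0 1.0; -2.8 -17.0 -0.6 -0.0 -0.0 1.0; -3.1 -16.9 -0.6 -0.0 -0.0 1.0; -3.4 -16.9 -0.6 -0.0 -0.0 1.0; -3.7 -16.8 -0.6 -0.0 -0.0 1.0; -4.0 -16.8 -0.6 -0.0 -0.0 1.0
-4.2 -16.7 -0.6 -0.0 -0.0 1.0; -4.5 -16.6 -0.6 -0.0 -0.0 1.0; -4.8 -16.5 -0.6 -0.0 -0.0 1.0; -5.1 -16.5 -0.6 -0.0 -0.0 1.0; -5.4 -16.4 -0.6 -0.0 -0.0 1.0; -5.6 -16.3 -0.6 -0.0 -0.0 1.0; -5.9 -16.2 -0.6 -0.0 -0.0 1.0; -6.2 -16.1 -0.6 -0.0 -0.0 1.0; -6.4 -16.0 -0.6 -0.0 -0.0 1.0; -6.7 -15.9 -0.6 -0.0 -0.0 1.0
collar_center 0.47 [0.4870278  0.11266447 0.18289902]
collar_center 0.35 [ 0.55479755 -0.22715512 -0.00203245]
screw_nose 0.66 [0.47670995 0.11079548 0.18563561]
screw_nose 0.53 [ 5.53890189e-01 -2.26385063e-01 -1.75924556e-06]
```

View pics/c5.png

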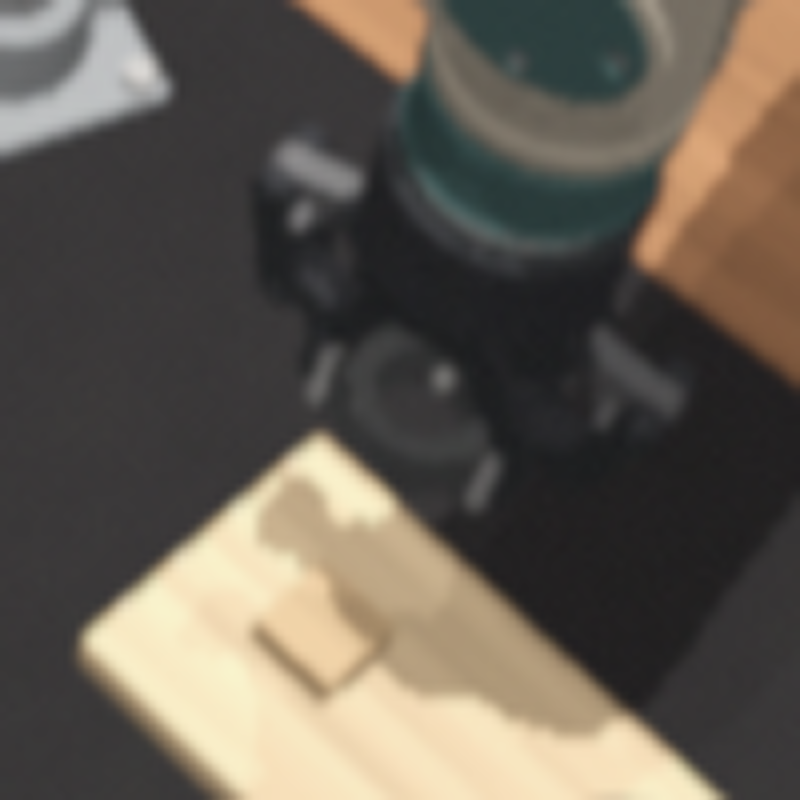

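Request:
step_arm(
  moves="-1 -10 -1.5 0 0.3 0.5; -1.5 -16 -2 0 0.3 1; -2 -18 -1 0 0.1 1; -2 -18 -1 0 0 1; -2.5 -18 -0.5 0 0 1; -3 -18 -0.5 0 0 1; -3 -18 -0.5 0 0 1; -3.5 -18 -0.5 0 0 1; -4 -18 -0.5 0 0 1; -4 -17 -0.5 0 0 1",
)

```text
t: 13.35
ee_pos: [0.5131, -0.0645, 0.1778]
orientation: [-0.03, 0.031, 0.999, -0.002]
force: [0.8, -0.6, -3.0]
grip_width: 0.0492
```

```bash
python3 - <<'E'
from h import *
show(); plan([.5589,-.2251,.195],167.1,12)
E
```

```text
t 13.35 p [513.1 -64.5 177.8] psi 176.5 zax [-0.06  -0.001 -0.998] F [ 0.8 -0.6 -3. ] T [ 0.08 -0.12 -0.01] w 49.2 q [-0.24  0.18 -0.32  1.13 -0.02 -0.18]
-4.5 -13.1 -1.6 -0.0 -0.3 0.8; -4.7 -13.1 -1.6 -0.0 -0.3 0.8; -4.9 -13.0 -1.6 -0.0 -0.3 0.8; -5.1 -12.9 -1.6 -0.0 -0.3 0.8; -5.3 -12.9 -1.6 -0.0 -0.3 0.8; -5.5 -12.8 -1.6 -0.0 -0.3 0.8; -5.6 -12.7 -1.6 -0.0 -0.3 0.8; -5.8 -12.6 -1.5 -0.0 -0.3 0.8; -6.0 -12.5 -1.5 -0.0 -0.3 0.8; -6.2 -12.5 -1.5 -0.0 -0.3 0.8
-6.4 -12.4 -1.5 -0.0 -0.3 0.8; -6.5 -12.3 -1.5 -0.0 -0.3 0.8
```

Request:
step_arm(
  moves="-4.5 -12 -4 0 -1 0.8; -4.5 -12 -4 0 -1 0.8; -5 -12 -4 0 -0.7 0.8; -5 -12 -3 0 -0.4 0.8; -5 -12 -2 0 -0.2 0.8; -5 -12 -1 0 -0.1 0.8; -5.5 -12 -0.5 0 0 0.8; -5.5 -12 0 0 0 0.8",
)

```text
t: 14.02
ee_pos: [0.538, -0.1753, 0.1874]
orientation: [-0.008, 0.093, 0.996, -0.003]
force: [-0.5, 0.5, -2.2]
grip_width: 0.0491
```

```bash
python3 - <<'E'
from h import *
show(); plan([.5589,-.2251,.190],167.1,5)
E
```

```text
t 14.02 p [ 538.  -175.3  187.4] psi 169.3 zax [-0.016 -0.004 -1.   ] F [-0.5  0.5 -2.2] T [ 0.08 -0.03  0.01] w 49.1 q [-0.42  0.22 -0.24  1.12 -0.01 -0.24]
-5.9 -9.0 -0.6 -0.1 -0.2 0.4; -6.0 -9.0 -0.5 -0.1 -0.2 0.4; -6.1 -8.9 -0.5 -0.1 -0.2 0.4; -6.2 -8.9 -0.5 -0.1 -0.2 0.4; -6.2 -8.8 -0.5 -0.1 -0.2 0.4
```

Request:
step_arm(
  moves="-6 -9 -1 0 -0.3 0.4; -6 -9 -1 0 -0.2 0.4; -6 -8 0 -0.1 -0.2 0.3; -4 -6 0 0 0 0.3; -2 -3 0 0 0 0; 0 0 0 0 0 0",
)

```text
t: 14.52
ee_pos: [0.558, -0.222, 0.1892]
orientation: [-0.001, 0.108, 0.994, -0.003]
force: [0.3, 1.2, -2.7]
grip_width: 0.0488
```

```bash
python3 - <<'E'
from h import *
show(); plan([.5589,-.2251,.180],167.1,1)
E
```

```text
t 14.52 p [ 558.  -222.   189.2] psi 167.6 zax [-0.002 -0.005 -1.   ] F [ 0.3  1.2 -2.7] T [ 0.03 -0.02 -0.04] w 48.8 q [-0.48  0.27 -0.17  1.13 -0.01 -0.27]
-1.6 -2.8 9.2 -0.3 -0.0 0.5
```

Request:
step_arm(
  moves="-1.4 -2.5 6 -0.3 0 0.4; 0 0 6 0 0 0; 0 0 4 0 0 0; 0 0 0.2 0 0 0; 0 0 0.2 0 0 0",
)

```text
t: 14.93
ee_pos: [0.5579, -0.2231, 0.1703]
orientation: [-0.002, 0.111, 0.994, 0.001]
force: [0.4, 0.4, -2.9]
grip_width: 0.0491
```

```bash
python3 - <<'E'
from h import *
show(); plan([.5589,-.2251,.160],167.1,1)
p,d=imaging.snapshot("scene"); cv2.imwrite("pics/s6.png",p); np.save("s6d.npy",d); u=proj("scene",bot.get_state()["ee_pos"]); print(u); crop("",p,*u,45,8,"pics/c6.png")
K,R,t=cal("scene")
for th in("collar_center","screw_nose"):
  for o in spotter.pinpoint("scene",th): print(th,o["conf"],R.T@(np.array(o["centre"])-t))
E
```

```text
t 14.93 p [ 557.9 -223.1  170.3] psi 167.2 zax [-0.003  0.003 -1.   ] F [ 0.4  0.4 -2.9] T [ 0.02 -0.03 -0.02] w 49.1 q [-0.49  0.29 -0.19  1.1   0.   -0.27]
-1.4 -1.8 10.3 0.1 -0.2 0.1
[297.03284424 199.37672451]
collar_center 0.58 [ 0.55191442 -0.22441451  0.16290826]
screw_nose 0.6 [ 0.54119892 -0.2189366   0.1697625 ]
```

View pics/c6.png

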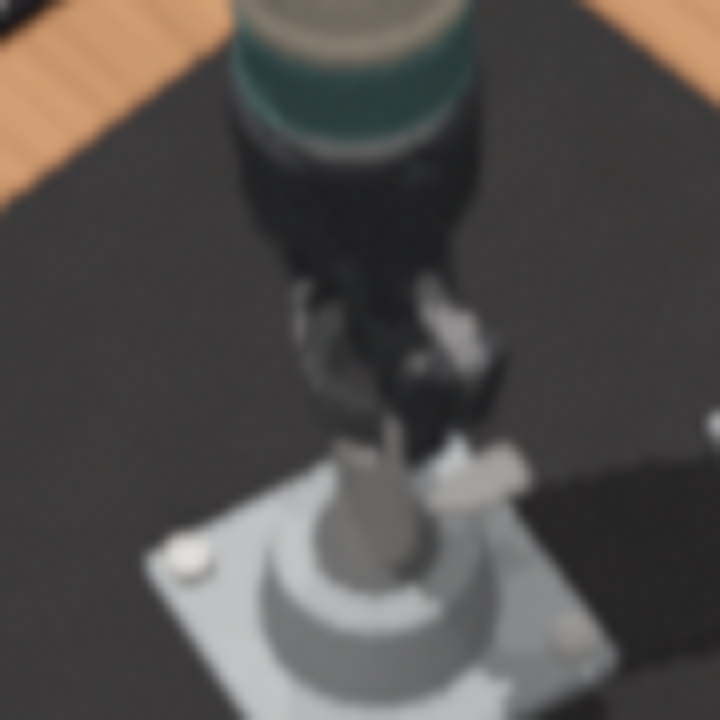

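```bash
python3 - <<'E'
from h import *
def cen(p,u,v,h=3):
    g=p.min(2).astype(float)[v-h:v+h+1,u-h:u+h+1]; print(g.astype(int)); w=np.clip(g-np.percentile(g,70),0,None); yy,xx=np.mgrid[v-h:v+h+1,u-h:u+h+1]; return (w*xx).sum()/w.sum(),(w*yy).sum()/w.sum()
s0=cv2.imread("pics/scene0.png"); s5=cv2.imread("pics/s5.png")
c0=cen(np.load("scavg.npy"),406,282)
u=proj("scene",[.492,.1133,.1886]).astype(int); c5=cen(s5,u[0]-50+55,u[1]-50+47)
print(c0,c5)
a=back("scene",*c0,.051+.003); b=back("scene",*c5,.1886-.0049+.003)
print(a,b)
col=np.array([.4982,.1144]); print("off0",a[:2]-col,"nose rel tcp now",b[:2]-[.492,.1133])
dd=(b[:2]-[.492,.1133])-(a[:2]-col); print("collar centre rel TCP (world)",dd, "tool x", dd@[-.994,-.11])
E
```

```text
[[ 79  90  98 107 121 136 153]
 [ 63  86 111 102 103 117 132]
 [ 72 116 156 127  90 103 120]
 [103 126 161 130  81  87 112]
 [140 128 133 106  69  72 102]
 [165 146 125 105  73  67  94]
 [173 164 151 137  96  70  95]]
[[ 47  45  42  37  30  30  29]
 [ 51  61  67  55  38  31  30]
 [ 58  83  98  79  50  34  33]
 [ 62  92 107  86  55  37  30]
 [ 61  80  89  72  49  38  32]
 [ 58  65  65  55  45  39  32]
 [ 56  56  55  50  45  41  35]]
(np.float64(404.70221465076656), np.float64(283.1465076660988)) (np.float64(415.88444444444445), np.float64(256.9488888888889))
[0.48754803 0.11785956 0.054     ] [0.47724341 0.11395005 0.1867    ]
off0 [-0.01065197  0.00345956] nose rel tcp now [-0.01475659  0.00065005]
collar centre rel TCP (world) [-0.00410462 -0.00280951] tool x 0.004389038270752681
```

```bash
python3 - <<'E'
from h import *
p=[.492,.1133]
for c0 in((405.0,281.5),(404.8,281.7)):
  a=back("scene",*c0,.054); b=back("scene",415.9,256.9,.1867)
  dd=(b[:2]-p)-(a[:2]-[.4982,.1144]); print(a,dd)
# zax tilt at that time and collar z check
# depth of collar in current view
d=np.load("s6d.npy"); K,R,t=cal("scene")
vs,us=np.mgrid[192:215,283:312]; z=d[vs,us]; P=(np.stack([(us-K[0,2])/K[0,0]*z,(vs-K[1,2])/K[1,1]*z,z],-1)-t)@R
for r in P[:,:,2]: print(' '.join('%3d'%round(1000*x) for x in r))
E
```

```text
[0.48320468 0.1153392  0.054     ] [ 0.00010538 -0.00034705]
[0.48404728 0.11533427 0.054     ] [-0.00073722 -0.00034212]
  0  -2   6   6  -6  -1 174 178 176 177 176 180 234 241 239 237 243 248 255 254 257 254 259 257 253 251   0  -2  -2
  5   3   0   0   2  -2 171 178 176 180 176 178 229 237 235 233 239 240 246 249 252 248 256 256 252 250 256 169   2
 -3   3   2   3  -1  -1 167 170 175 177 175 179 222 229 234 233 171 215 219 217 219 217 250 254 251 254 253 168   5
  0   3   2   2   2   6 160 167 177 177 177 173 171 225 232 230 217 217 216 223 221 222 247 253 250 255 257 254 252
  4   0  -2  -1   1   7 156 174 176 176 173 168 166 224 229 228 222 219 220 219 218 215 242 247 253 254 254 254 254
  3   0   1  -1   0   2   1 178 176 174 167 167 158 217 220 222 223 220 222 220 219 216 212 244 251 257 255 255 252
  5 1163   2   3   3  -1   2 175 177 177 163 162 157 155 219 222 221 220 217 215 216 241 254 253 256 256 251 251 249
  0  -2   3   4   0   1   1 179 179 175 164 155   0  -5   0 219 215 219 213   2 158 246 248 257 254 253 251 251 252
 -4   2   5   1  -1  -3  -1 176 179 181 176  -1  
[... 992 characters left out ...]
   2
 -2   4   2  -2  -1   1   1   0   1  -3 124 132 130 156 151 155 156 168 169 170 176 199 201 201 167  12  15  -1   0
  2   1   2   1   0  -1  -2   2  -2   1  -1 126 127 129 129 129 152 162 166 161 169 169 163 162 162  18  13   8   4
  1  -3  -1  -1   1   1  -4  -1   1  -1   6 123 126 124 130 130 127 157 157 157 163 163 161  15  10  16  15  63  62
 -2   1   3   3  -2   0  -1   0  -1  63  56 116 119 123 127 129 121 127 155 149 159  64  62  57   9  61  65  66  64
  0   3   1   3   2  -4   0  60  57  60  57 112 112 120 122 119 123 120 117 114 104  58  56  61  59  68  68  66  61
 -1   0   0   2   4  16  57  57  59  55  61 108 112 113 115 119 113 118 118 107  98  57  62  59  64  66  62  65  65
```

```bash
cat > rel.py <<'E'
from h import *
from scipy.optimize import least_squares
def rel(d,col0,zt,verbose=True):
    K,R,t=cal("scene")
    vs,us=np.mgrid[185:250,275:330]; z=d[vs,us]; P=((np.stack([(us-K[0,2])/K[0,0]*z,(vs-K[1,2])/K[1,1]*z,z],-1)-t)@R).reshape(-1,3)
    cam=-R.T@t
    def fit(c0,r,zl,zh,band,sect=70):
        c=np.array(c0,float)
        for k in range(6):
            e=P[:,:2]-c; rr=np.hypot(*e.T); az=np.arctan2(e[:,1],e[:,0]); ca=np.arctan2(cam[1]-c[1],cam[0]-c[0])
            da=np.degrees((az-ca+np.pi)%(2*np.pi)-np.pi)
            # exclude the lug sector (collar +y at 77deg) for big ring
            m=(abs(rr-r)<band)&(P[:,2]>zl)&(P[:,2]<zh)&(abs(da)<sect)
            if r>.02: m&=(np.degrees(az)<48)
            s=least_squares(lambda q:np.hypot(P[m,0]-q[0],P[m,1]-q[1])-r,c,loss="soft_l1",f_scale=.001); c=s.x
        cov=np.linalg.pinv(s.jac.T@s.jac)*np.var(s.fun); 
        print(r,"n",m.sum(),"c",np.round(c*1000,2),"rms",np.round(1000*np.std(s.fun),2),"sd",np.round(1000*np.sqrt(np.diag(cov)),2),"az",np.degrees(az[m]).min(),np.degrees(az[m]).max())
        return c
    a=fit([.557,-.225],.014,.066,.082,.004); a2=fit([.557,-.225],.014,.066,min(.124,zt-.029),.004)
    b=fit(col0,.0235,zt-.023,zt-.004,.004)
    return a,a2,b
E
python3 - <<'E'
from rel import *
a,a2,b=rel(np.load("s6d.npy"),[.5567,-.2228],.178)
print("collar-shaft",(b-a)*1000,(b-a2)*1000)
E
```

```text
0.014 n 30 c [ 554.41 -223.74] rms 1.0 sd [0.34 0.33] az -19.012509596056827 116.03478474160097
0.014 n 100 c [ 554.51 -223.74] rms 1.28 sd [0.25 0.28] az -19.127813317405835 116.40062414712652
0.0235 n 32 c [ 553.23 -220.41] rms 1.03 sd [0.27 0.69] az -21.683144687566656 46.81383775388259
collar-shaft [-1.17991222  3.3245032 ] [-1.27820867  3.3278898 ]
```

Request:
step_arm(
  moves="-1.3 -1.8 5 0.1 -0.2 0; 0 -0.2 4 0 0 0; 0 0 0.2 0 0 0; 0 0 0.2 0 0 0",
)

```text
t: 15.42
ee_pos: [0.5597, -0.2258, 0.1614]
orientation: [0.002, 0.111, 0.994, -0.001]
force: [-0.2, 1.2, -2.7]
grip_width: 0.0492
```

```bash
python3 - <<'E'
from rel import *
show(); plan([.5592,-.2252,.150],167.1,1)
ds=[imaging.snapshot("scene")[1] for i in range(4)]
d=np.median(ds,0); s=bot.get_state()["ee_pos"]; print(s)
a,a2,b=rel(d,s[:2]+[-.0012,.0003],s[2]+.008)
print("collar-shaft",(b-a)*1000,(b-a2)*1000)
E
```

```text
t 15.42 p [ 559.7 -225.8  161.4] psi 167.3 zax [ 0.003 -0.002 -1.   ] F [-0.2  1.2 -2.7] T [0.04 0.02 0.01] w 49.2 q [-0.49  0.3  -0.2   1.07  0.   -0.27]
0.7 0.5 11.4 -0.0 0.2 0.2
[ 0.55987945 -0.22582387  0.16172038]
0.014 n 30 c [ 554.64 -223.96] rms 0.67 sd [0.21 0.23] az -20.192718801093065 115.86007583522525
0.014 n 95 c [ 554.55 -223.86] rms 0.61 sd [0.11 0.11] az -20.445797868163336 116.41668313526777
0.0235 n 29 c [ 555.28 -225.22] rms 0.62 sd [0.19 0.39] az -10.960187804626452 45.147363857450934
collar-shaft [ 0.64342453 -1.26776647] [ 0.72859489 -1.36445901]
```

Request:
step_arm(
  moves="0.9 0.5 3 0 0.1 0; 0 0 3 0 0 0; 0 0 2 0 0 0; 0 0 0.2 0 0 0",
)

```text
t: 15.95
ee_pos: [0.5595, -0.2253, 0.1533]
orientation: [0.001, 0.111, 0.994, -0.001]
force: [0.1, -0.8, -2.7]
grip_width: 0.049
```

```bash
python3 - <<'E'
from rel import *
show(); plan([.5591,-.2251,.148],167.2,1)
E
```

```text
t 15.95 p [ 559.5 -225.3  153.3] psi 167.2 zax [ 0.003 -0.002 -1.   ] F [ 0.1 -0.8 -2.7] T [ 0.03 -0.    0.06] w 49.0 q [-0.49  0.3  -0.21  1.05 -0.   -0.27]
0.4 0.1 5.3 -0.1 0.2 0.0
```

Request:
step_arm(
  moves="0.4 0.1 3 -0.1 0.2 0; 0 0 3 0 0 0; 0 0 2 0 0 0; 0 0 1 0 0 0",
)

```text
t: 16.28
ee_pos: [0.559, -0.2251, 0.1433]
orientation: [-0.001, 0.111, 0.994, 0.0]
force: [1.4, -1.1, -2.8]
grip_width: 0.0491
```

```bash
python3 - <<'E'
from rel import *
show(); plan([.5591,-.2251,.138],167.2,1)
E
```

```text
t 16.28 p [ 559.  -225.1  143.3] psi 167.2 zax [-0.001  0.001 -1.   ] F [ 1.4 -1.1 -2.8] T [0.   0.02 0.02] w 49.1 q [-0.49  0.32 -0.22  1.04  0.   -0.27]
-0.1 -0.0 5.3 0.0 -0.1 0.0
```

Request:
step_arm(
  moves="0 0 2 0 0 0; 0 0 2 0 0 0; 0 0 2 0 0 0; 0 0 1 0 0 0",
)

```text
t: 16.62
ee_pos: [0.559, -0.2251, 0.1353]
orientation: [-0.001, 0.111, 0.994, 0.0]
force: [-0.3, 0.2, -2.1]
grip_width: 0.049
```

```bash
python3 - <<'E'
from rel import *
show(); plan([.5591,-.2251,.130],167.2,1)
E
```

```text
t 16.62 p [ 559.  -225.1  135.3] psi 167.2 zax [-0.001  0.001 -1.   ] F [-0.3  0.2 -2.1] T [-0.02 -0.02 -0.03] w 49.0 q [-0.49  0.32 -0.23  1.02  0.   -0.27]
-0.2 -0.0 5.3 0.0 -0.1 0.0
```

Request:
step_arm(
  moves="0 0 2 0 0 0; 0 0 2.5 0 0 0; 0 0 2.5 0 0 0; 0 0 2.5 0 0 0; 0 0 2 0 0 0; 0 0 0.5 0 0 0",
)

```text
t: 17.12
ee_pos: [0.5589, -0.225, 0.122]
orientation: [-0.001, 0.111, 0.994, 0.0]
force: [-1.0, -0.7, -2.3]
grip_width: 0.0489
```

```bash
python3 - <<'E'
from rel import *
show(); plan([.5591,-.2251,.113],167.2,1)
E
```

```text
t 17.12 p [ 558.9 -225.   122. ] psi 167.3 zax [-0.001  0.001 -1.   ] F [-1.  -0.7 -2.3] T [-0.05 -0.01 -0.  ] w 48.9 q [-0.49  0.34 -0.24  1.    0.   -0.27]
-0.2 -0.0 9.0 0.0 -0.1 0.1
```

Request:
step_arm(
  moves="-0.2 0 2 0 -0.1 0; 0 0 2.5 0 0 0; 0 0 2.5 0 0 0; 0 0 1.2 0 0 0; 0 0 0.3 0 0 0",
)

```text
t: 17.53
ee_pos: [0.5592, -0.2251, 0.1125]
orientation: [0.0, 0.111, 0.994, 0.0]
force: [0.5, 0.2, -2.0]
grip_width: 0.0489
```

```bash
python3 - <<'E'
from rel import *
show(); plan([.5591,-.2251,.113],167.2,1)
E
```

```text
t 17.53 p [ 559.2 -225.1  112.5] psi 167.2 zax [ 0.001  0.001 -1.   ] F [ 0.5  0.2 -2. ] T [-0.04  0.01 -0.01] w 48.9 q [-0.49  0.34 -0.25  0.98  0.   -0.27]
0.1 -0.0 -0.5 0.0 0.0 0.0
```

Request:
step_arm(
  moves="0 0 0 0 0 0; 0 0 0 0 0 0",
)

```text
t: 17.7
ee_pos: [0.559, -0.225, 0.1122]
orientation: [0.0, 0.111, 0.994, 0.0]
force: [-0.4, -0.9, -2.4]
grip_width: 0.0493
```

```bash
python3 - <<'E'
from rel import *
ds=[]
for i in range(3):
    p,d=imaging.snapshot("scene"); ds.append(d)
show(); d=np.median(ds,0); cv2.imwrite("pics/s7.png",p); crop("",p,303,215,40,9,"pics/c7.png")
s=bot.get_state()["ee_pos"]
K,R,t=cal("scene")
vs,us=np.mgrid[200:232,285:318]; z=d[vs,us]; P=(np.stack([(us-K[0,2])/K[0,0]*z,(vs-K[1,2])/K[1,1]*z,z],-1)-t)@R
for r in P[:,:,2]: print(' '.join('%3d'%round(1000*x) for x in r))
rel(d,s[:2]+[-.0043,.001],s[2]+.008)
q,_=imaging.snapshot("top"); cv2.imwrite("pics/t7.png",q)
E
```

```text
t 17.85 p [ 559.1 -225.1  112.4] psi 167.2 zax [ 0.001  0.001 -1.   ] F [ 0.2  0.4 -2.7] T [0.06 0.03 0.05] w 49.1 q [-0.49  0.34 -0.25  0.98  0.   -0.27]
 -1   3  -1 138 145 140 139 132 193 198 197 195 195 203 209 212 216 213 212 209 206 208 204  -3   2   0  -1  -2   0  -1  -4  -1   3
  2  -3   0   2 135 128 134 131 188 194 194 194 193 196 203 207 211 210 208 202 202 203 204   1  -4   1   3   2   2   2  -3   1   1
 -1   3  -2   0 129 127 129 127 182 189 191 190 186 192 199 206 207 205 203 201 201 201 202   3   1  -2   1   0   3   4  -2  -2   1
 -1   0   0  -2 123 127 125 120 120 185 189 188 185 186 194 201 205 203 205 199 199 198 200   1   0  -2   2  -1   3   1   2   1   0
  1  -1   3   4 120 123 121 119 119 118 185 187 183 182 189 194 201 202 203 199 197 200 198 167   3   0   1   1   2   2   3  -4   1
  1   3  -1   1 112 121 119 121 118 119 174 182 181 179 186 191 196 197 198 198 197 198 198 194 113   0   3   2   0   0  -1  -1   2
 -2  -1   1  -1 108 115 118 117 118 127 169 178 177 174 178 182 187 192 191 192 197 198 199 194 112 109   2   2   0   0   2   0   0
  1   1   3  -2 102 1
[... 2867 characters left out ...]
 21  13  14  14
 35  44  50  53  55  57  61  59  60  59  59  57  60  57  60  58  56  61  59  59  57  58  59  57  54  49  42  34  26  17  12  12  15
 29  39  42  50  52  56  55  60  59  60  59  58  59  59  57  59  60  59  58  63  58  58  56  54  49  45  39  32  27  16  12  15  14
 30  31  40  46  50  50  55  55  59  59  56  58  62  60  58  56  61  62  56  58  55  53  52  49  45  41  33  29  24  13  13  13  15
0.014 n 10 c [ 554.95 -222.89] rms 0.64 sd [0.47 0.81] az -2.9068824928051273 50.15214648133342
0.014 n 10 c [ 554.95 -222.89] rms 0.64 sd [0.47 0.81] az -2.9068824928051273 50.15214648133342
0.0235 n 29 c [ 554.25 -224.17] rms 0.66 sd [0.21 0.44] az -13.223327615541331 45.17680038494271
```

View pics/c7.png

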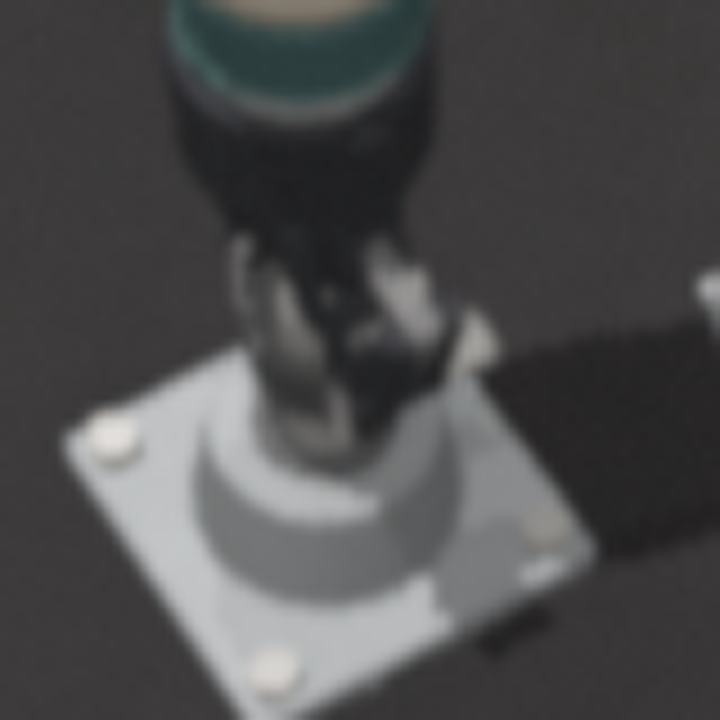

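View pics/s7.png

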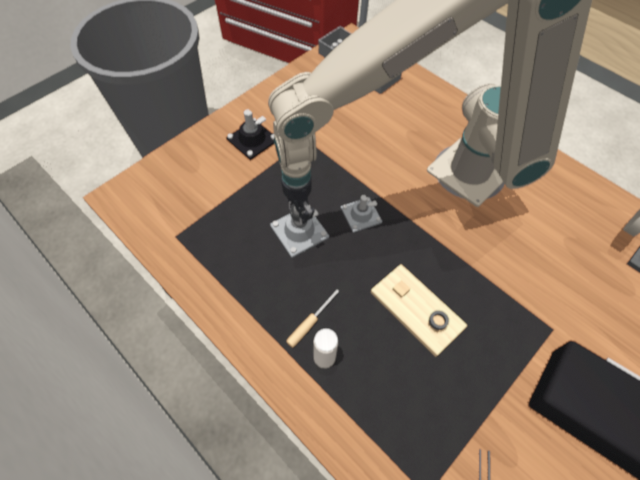

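The shaft end (about 130 mm) stands out of the collar's bore. The collar's top reads about 120 mm and its lower edge about 95 mm, so its centre is near 107.5 mm. It is level, with no contact force. The spacer, can and screwdriver have not moved.

```bash
python3 - <<'E'
from h import *
print(bot.hand_in()); show()
E
```

```text
the job is handed in; nothing more can be done
None
the job is handed in; nothing more can be done
```

The job is done and handed in at about 18 s of the 51 s allowed. The gripper is still holding the collar on the shaft.

**Shaft:** I gripped the large grey pedestal's shaft across its flat and turned it about 73° clockwise. The opening read 23.4 mm, against a 24 mm true width on the flat. A look afterwards put the flat at 168.7°, with the pointer at 167.1°; the gripper's own angle gave about 167.3°, so these differ by about 1.5°.

**Collar:** I picked the collar with the set screw by its lugs, turned the screw to face the flat, and lowered it over the shaft. The force never showed a contact.

**Last checks:**
- The tool was level to about 0.1°.
- The collar's centre and screw were at about 107.5 mm by the arm's reading; the target was 108 mm.
- Sideways force was under 1 N.
- The shaft end stood visibly above the collar.
- The spacer, can and screwdriver looked where they were at the start.

**What disagreed:**
- The network's collar position in the scene camera was several mm off. I used fits to the depth images and the arm's readings instead.
- With the collar on, the shaft was mostly hidden. The last depth fit of their centres was about 1.5 mm apart, uncertain to about 1 mm, so it neither confirms nor contradicts the centring.
- The screw's nose on the flat was not visible at the end. I infer it from the free descent and the angles.

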